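# Draw down the vacuum-chuck filter cover evenly, crosswise and in two rounds

### The arm

A 6-joint arm with a two-finger parallel gripper is mounted at the origin on a cart in front of the work surface, level with it; the furniture and walls round the work are solid. World frame = base frame: x ahead of the robot, y to its left, z up, the work surface at z = 0. Lengths are in m, angles in rad, forces in N, time in s.
With the tool pointing down it reaches from about 0.2 to 0.875 m from the base axis. Payload 3.4 kg.
Tool frame: the origin (TCP) lies between the finger pads; the fingertips stand 25 mm ahead of it and the grasp point (between the pads) lies 6 mm ahead of it (r.nose_length is the z of the fingertips in the tool frame, in m); z points along the fingers, x is the direction in which the jaws open and shut, and the axes are right-handed (so a half turn about z gives the same grasp; the last joint's range is limited). The gripper opens to 94 mm and grips with 3 to 60 N. Pads are 16 mm wide; open, the fingers measure 119 mm over their backs; the gripper's body (75 mm by 177 mm) begins 78 mm behind the grasp point.
Start: joints at [-1.371, 0.276, 1.505, -0, 1.361, -0.121], TCP at [0.181, -0.546, 0.2] pointing down, gripper open.
Joint ranges: [-2.89, 2.89], [-0.75, 2.08], [0.22, 2.7], [-1.18, 4.32], [0.11, 2.71], [-2.7, 2.7]. Speed limits (rad/s): [2.57, 2.57, 3.14, 3.14, 3.14, 3.14].

### API

Orientations are given as a unit quaternion [w, x, y, z].
In Python, from plant import r, gripper_to, inverse_kinematics, vision, models, telemetry gives the robot as it stands. Calls block until the motion is done:
- r.move_to(position, orientation): joint-space move of the TCP to a pose.
- r.move_l(position, rot=None, vel=0.15, guard=None): straight line of the TCP; rot=None keeps the orientation; vel is the mean speed in m/s. With guard (N) it stops when the force on the tool has changed by that much, and returns True; else False.
- r.movej(angles): joint-space move.
- gripper_to(opening, f_grip=None): finger opening in m; f_grip is the grip in N (None keeps the last); returns when the fingers have stopped.
- r.hold(seconds).
- inverse_kinematics(position, orientation): joint angles nearest the present ones, or None.
- vision.snapshot(name): name is "scene" or "top" or "wrist"; returns the picture (420x560x3 uint8, red, green, blue); there is no depth.
- vision.get_calibration(name): a dict with "fx", "fy", "cx", "cy" (pixels), "D" ([k1, k2, p1, p2, k3] as OpenCV has them; the pictures are not rectified), "position" and "orientation" of the camera in the world. Camera axes: x right, y down, z forward; pixel columns grow to the right and rows downward; lengths in m; the calibration is good to about 2 mm. A picture is of the moment at which its call begins: read the wrist's pose just before it. get_calibration takes no time and is no camera call; for the wrist camera it gives the pose at the moment of the call.
A pose or a line that the arm cannot do raises r.PlanningError and nothing moves.
- r.sign_off(): hands the job in, once; it reports no verdict.
Trained networks look in the newest picture that a camera, given by its name, has taken for a name from the list of things; names that differ only in an ending like _2 or _b are one class to them, and where a whole thing is asked for, a point or a joint stands for the part that bears it (a point fixed in the world has none). Each returns a list of dicts, best first, with "score" (0 to 1); they miss things now and then, are a little off and sometimes report something else, mostly with a low value. They report only what shows in the picture. A call takes as long as a camera call.
- models.boxes_of(thing, camera): "at" ([x, y, z] in m, in world coordinates, good to about 4 mm: the middle of the surface that is visible of it).
- models.regions_of(thing, camera): "pixels" (420x560 bool, what is visible of it).
- models.mark_of(thing, camera): "at" ([x, y, z] in m, in world coordinates, good to about 4 mm: a listed point, or the origin of a listed thing).
Readings, each from a call of its own:
- telemetry.current_t(): time.
- telemetry.current_joints(): joint angles.
- telemetry.current_dq(): joint speeds.
- telemetry.current_joint_efforts(): joint torques, N m.
- telemetry.current_ee_pos(): TCP position.
- telemetry.current_tool_rot(): TCP orientation.
- telemetry.current_wrist_force(): force on the tool from outside, world axes, zero at the start.
- telemetry.current_torque(): the same for the moment, N m.
- telemetry.current_opening(): finger opening in m.
Only numpy, scipy, OpenCV 4.12 (cv2) and the standard library are available. Lean on these libraries where they do the work, as an engineer would, in place of code of your own. Each camera call takes 0.05 s, during which the arm holds its last target.

### The job

The cover of the green filter pot is held by four orange push-in studs, one of which someone has already pressed half-way in. Carry on in star order so the cover goes down evenly: press the stud diagonally opposite that one half-way, then the other two half-way; then, in a second round, press one diagonal pair fully home, then the other pair, one stud at a time, and leave all four fully home.

Things in the scene. Friction and masses are not known exactly. Their poses are not given: they have to be found in the camera images.
- head_a (a point): Centre of the top of one of four alike push-in studs (a, b, c, d in turn round the pot, so a and c are diagonally opposite, b and d too; 84 mm between neighbours, 119 mm across). Orange head, 28 mm across, 12 mm high, on an upright steel shank; z up. Heights of this point over the bench: fully up 88 mm, half-way in 76 mm, fully home 64 mm.
- head_b (a point): As head_a, for stud b. Each stud slides only straight down, 24 mm in all, and stays where it is left; pushing it takes 6 to 10 N, then it stops hard. Press the middle of the head with closed fingertips pointing down. At the start one stud stands half-way in (74 to 78 mm high), the other three nearly fully up (86 to 88 mm).
- head_c (a point): As head_a, for stud c. The studs hold down the round aluminium cover (152 mm across, brass knob 36 mm across at its centre) of a low round green filter pot (160 mm across, a dark hose tail 25 mm out on one side), fixed to the bench. The pot's centre is midway between a and c.
- head_d (a point): As head_a, for stud d. The cover rides on a light spring under the heads and tilts with them; its brass knob never stands higher than 96 mm over the bench, and nothing else on the pot is above the heads. To the left, over x 0.5 to 0.7, y 0.25 to 0.47 m, a lamp shade hangs 0.47 m above the bench: swing the arm past it drawn in.

How it is judged:
By the outcome, as a careful person would: the job done as asked, in the order asked, and still so for the second after the job is handed in, with the robot touching nothing.
It also fails if it takes over 51 s, if anything falls off the work surface, if the arm or the gripper's body presses on something with over 40 N, if the wrist force passes 120 N, or if a joint passes its speed limit or range.

## Working session

There is one attempt and no reset: what is moved stays moved. The work goes in short steps, each a Python script; the robot and the scene stay as the last script left them, time stands still between calls to the robot, and variables do not carry over. Pictures are saved under pics/ and viewed, and the job is handed in when it is done.

```bash
mkdir -p pics; ls; python3 - <<'E'
from plant import r, gripper_to, inverse_kinematics, vision, models, telemetry
import cv2, numpy as np
print(telemetry.current_t(), r.nose_length)
for c in ("scene","top"):
    im=vision.snapshot(c); cv2.imwrite(f"pics/{c}0.png",im[:,:,::-1])
    for d in models.mark_of("head_a",c): print(c,"mark",np.round(d["at"],4),round(d["score"],2))
    for d in models.boxes_of("head_a",c): print(c,"box",np.round(d["at"],4),round(d["score"],2))
    k=vision.get_calibration(c); print(k)
print(telemetry.current_t(), telemetry.current_wrist_force())
E
```

```text
pics
0.0 0.025
scene mark [ 0.4254 -0.2426  0.0863] 0.64
scene mark [ 0.4956 -0.1984  0.0895] 0.53
scene mark [ 0.5364 -0.2684  0.0743] 0.51
scene mark [ 0.4652 -0.3151  0.0906] 0.43
scene box [ 0.4639 -0.3176  0.0867] 0.64
scene box [ 0.4222 -0.2438  0.0847] 0.59
scene box [ 0.5374 -0.2755  0.0758] 0.5
{'fx': 379.65259753884936, 'fy': 379.65259753884936, 'cx': 276.36964324476696, 'cy': 211.9718489768616, 'D': array([-0.10181967,  0.        ,  0.        ,  0.        ,  0.        ]), 'position': array([ 0.26798748, -0.8048831 ,  0.68468162]), 'orientation': array([-0.39994366,  0.88784631, -0.20755045,  0.09325666])}
top mark [ 0.5409 -0.2708  0.0768] 0.57
top mark [ 0.4243 -0.2411  0.0906] 0.52
top box [ 0.4678 -0.3102  0.0864] 0.6
top box [ 0.4231 -0.2389  0.0891] 0.55
top box [ 0.497  -0.199   0.0852] 0.44
{'fx': 445.8403220762424, 'fy': 445.8403220762424, 'cx': 280.21900246343057, 'cy': 208.58878261901611, 'D': array([0.04653713, 0.        , 0.        , 0.        , 0.        ]), 'position': array([ 0.42314195, -0.2392885 ,  0.9626734 ]), 'orientation': array([ 0.04514265, -0.6984014 ,  0.71362383, -0.03063742])}
0.3 [-0.29389726  0.68789409  0.1382752 ]
```

View pics/scene0.png

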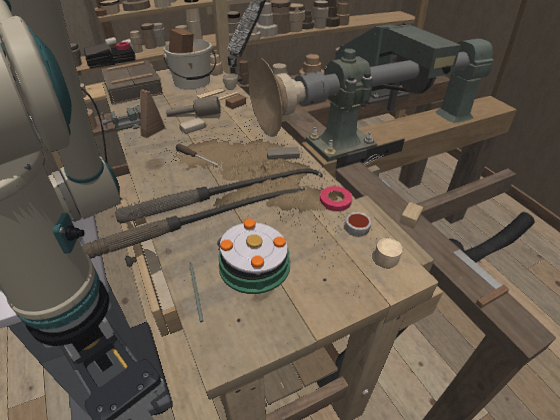

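View pics/top0.png

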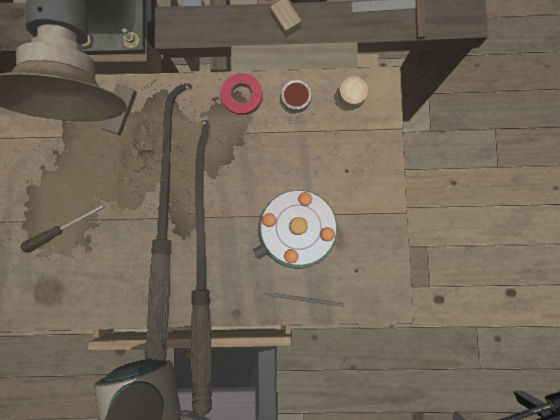

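The scene picture shows the pot with orange heads at about (250,224), (226,245), (280,242) and (257,262). In the top picture they are at (305,198), (269,220), (328,234) and (291,257). I'll triangulate them from both views.

```bash
cat > h.py <<'E'
import cv2, numpy as np
from scipy.spatial.transform import Rotation as R
def pose(k):
    q=np.asarray(k["orientation"]); return R.from_quat(q[[1,2,3,0]]).as_matrix(), np.asarray(k["position"])
def proj(k,P):
    M,t=pose(k); rv=cv2.Rodrigues(M.T)[0]; K=np.array([[k["fx"],0,k["cx"]],[0,k["fy"],k["cy"]],[0,0,1]])
    return cv2.projectPoints(np.atleast_2d(P).astype(float),rv,-M.T@t,K,np.asarray(k["D"]))[0][:,0]
def blobs(bgr):
    h=cv2.cvtColor(bgr,cv2.COLOR_BGR2HSV); m=cv2.inRange(h,(4,150,120),(16,255,255))
    n,l,s,c=cv2.connectedComponentsWithStats(m); return [(c[i],s[i]) for i in range(1,n) if s[i][4]>40],l
E
python3 - <<'E'
from h import *
from plant import vision
from scipy.optimize import least_squares
ks={c:vision.get_calibration(c) for c in("scene","top")}
obs={}
for c in ks:
    b,_=blobs(cv2.imread(f"pics/{c}0.png")); 
    for x in b: print(c,np.round(x[0],1),x[1])
    obs[c]=np.array([x[0] for x in b])
g=np.array([[.4254,-.2426,.088],[.4956,-.1984,.088],[.5385,-.270,.076],[.4655,-.313,.088]])
for P in g:
    z=[]
    for c in ks:
        p=proj(ks[c],P)[0]; d=np.linalg.norm(obs[c]-p,axis=1); z.append(obs[c][d.argmin()])
    # blob centroid ~ centre of head cylinder visible part -> ~4mm below top in scene
    f=lambda X:np.r_[proj(ks["scene"],X-[0,0,.004])[0]-z[0],proj(ks["top"],X-[0,0,.001])[0]-z[1]]
    s=least_squares(f,P); print(np.round(s.x,4),np.round(s.fun,2))
E
```

```text
scene [249.1 222.9] [244 219  11   9  84]
scene [279.1 241.1] [274 237  11   9  85]
scene [226.  244.3] [220 240  13  10  92]
scene [257.1 260.7] [251 256  13  11 103]Traceback (most recent call last):
  File "<stdin>", line 14, in <module>
ValueError: operands could not be broadcast together with shapes (0,) (2,)
```

```bash
cat > tri.py <<'E'
from h import *
from plant import vision
from scipy.optimize import least_squares
ks={c:vision.get_calibration(c) for c in("scene","top")}
obs={}
im=cv2.imread("pics/top0.png"); hh=cv2.cvtColor(im,cv2.COLOR_BGR2HSV)
for u,v in((305,198),(269,220),(328,234),(291,257),(298,226)): print(hh[v,u])
for c in ks:
    bgr=cv2.imread(f"pics/{c}0.png"); h=cv2.cvtColor(bgr,cv2.COLOR_BGR2HSV)
    m=cv2.inRange(h,(3,150 if c=="scene" else 120,120),(14,255,255)) ; n,l,s,ce=cv2.connectedComponentsWithStats(m)
    obs[c]=np.array([ce[i] for i in range(1,n) if s[i][4]>40])
    for i in range(1,n):
        if s[i][4]>40: print(c,np.round(ce[i],1),s[i])
g=np.array([[.4254,-.2426,.088],[.4956,-.1984,.088],[.5385,-.270,.076],[.4655,-.313,.088]])
for P in g:
    z=[]
    for c in ks:
        p=proj(ks[c],P)[0]; d=np.linalg.norm(obs[c]-p,axis=1); z.append(obs[c][d.argmin()])
    f=lambda X:np.r_[proj(ks["scene"],X-[0,0,.004])[0]-z[0],proj(ks["top"],X-[0,0,.001])[0]-z[1]]
    s=least_squares(f,P); print(np.round(s.x,4),np.round(s.fun,2))
E
python3 tri.py
```

```text
[ 15 128 195]
[ 14 129 193]
[ 16 127 193]
[ 14 129 194]
[ 17 119 188]
scene [249.1 222.9] [244 219  11   9  84]
scene [279.1 241.1] [274 237  11   9  85]
scene [226.  244.3] [220 240  13  10  92]
scene [257.1 260.7] [251 256  13  11 103]
top [304.5 198.4] [299 193  13  12 106]
top [268.6 219.5] [263 214  13  12 111]
top [327.  233.7] [321 228  13  13 112]
top [290.5 255.9] [285 250  13  13 115]
[ 0.4239 -0.2404  0.085 ] [ 0.18 -0.02 -0.04  0.16]
[ 0.4966 -0.1988  0.0844] [ 0.07 -0.01 -0.02  0.06]
[ 0.5387 -0.2712  0.0714] [ 0.12 -0.02 -0.03  0.11]
[ 0.466  -0.313   0.0842] [ 0.14 -0.02 -0.04  0.13]
```

The four heads form a clean square: 118.8 and 118.2 mm across, centred at about (0.481, −0.256). The half-way stud is the one at (0.539, −0.271), 13 mm below the rest. Its opposite is at (0.424, −0.240), so I press that first.

```bash
cat > act.py <<'E'
from plant import r, gripper_to, inverse_kinematics, vision, models, telemetry as T
import numpy as np
S={"opp":(.4239,-.2404),"n1":(.4966,-.1988),"half":(.5387,-.2712),"n2":(.466,-.313)}
N=.025
def log(s): 
    print(s,"t=%.2f"%T.current_t(),"tip",np.round(np.array(T.current_ee_pos())-[0,0,N],4),"F",np.round(T.current_wrist_force(),1))
def over(n,z=.108,vel=.15): r.move_l([*S[n],z+N],vel=vel)
def press(n,z,guard=30,v1=.1,v2=.03,top=.092):
    x,y=S[n]
    r.move_l([x,y,top+N],vel=v1)
    g=r.move_l([x,y,z+N],vel=v2,guard=guard); log((n,"guard" if g else "reached"))
    return g
def up(n,z=.108): r.move_l([*S[n],z+N],vel=.12)
E
python3 - <<'E'
from act import *
gripper_to(0.0,f_grip=20); log("closed")
q=T.current_tool_rot()
r.move_to([*S["opp"],.12+N],q); log("over")
x,y=S["opp"]
g=r.move_l([x,y,.092+N],vel=.1); log(g)
g=r.move_l([x,y,.080+N],vel=.03,guard=30); log(g)
E
```

```text
closed t=1.72 tip [ 0.1813 -0.5457  0.1755] F [ 0.1 -0.1  0.8]
over t=3.18 tip [ 0.424  -0.2415  0.1202] F [ 0.1  1.  -0.6]
False t=3.62 tip [ 0.4236 -0.2409  0.0918] F [-0.5  0.1  0. ]
False t=4.17 tip [ 0.4239 -0.2403  0.0799] F [-0.1  0.2 -0.5]
```

No force shows at tip height 80 mm, so I'll look before going on.

```bash
python3 - <<'E'
from act import *
import cv2
log("")
a=vision.snapshot("scene")
b=vision.snapshot("wrist")
A=cv2.resize(a[180:300,170:330],None,fx=3,fy=3,interpolation=2)
cv2.imwrite("pics/s1.png",A[:,:,::-1]); cv2.imwrite("pics/w1.png",b[:,:,::-1]); print(T.current_opening())
E
```

```text
t=4.17 tip [ 0.4239 -0.2403  0.0799] F [-0.1  0.2 -0.5]
0.00039315770900906553
```

View pics/s1.png

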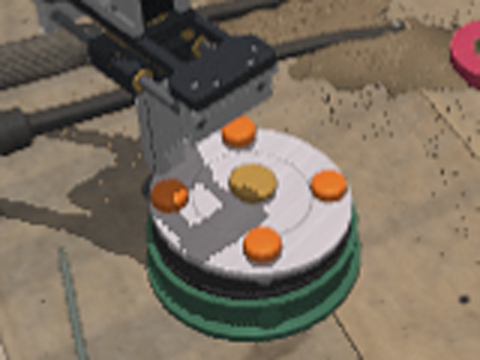

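View pics/w1.png

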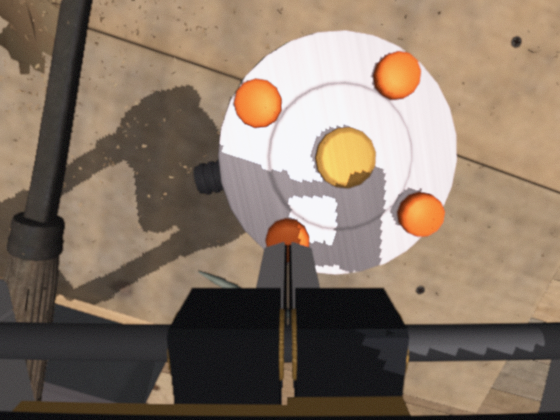

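```bash
python3 - <<'E'
import cv2,numpy as np
from h import *
a=cv2.imread("pics/scene0.png")[225:265,205:275]; a=cv2.resize(a,None,fx=8,fy=8,interpolation=0)
b=cv2.imread("pics/s1.png"); b=b[135:255,105:315]; b=cv2.resize(b,(560,320),interpolation=2)
cv2.imwrite("pics/cmp.png",np.vstack([a[:,:560],b]))
from plant import vision
k=vision.get_calibration("scene")
for z in(.080,.088,.076,.068): print(z,proj(k,[.4239,-.2404,z])[0])
from plant import telemetry as T; print(T.current_t())
E
```

```text
0.08 [226.21434863 244.64655992]
0.088 [225.88639072 242.11279442]
0.076 [226.3769149  245.90107777]
0.068 [226.69925656 248.38574078]
4.2667
```

View pics/cmp.png

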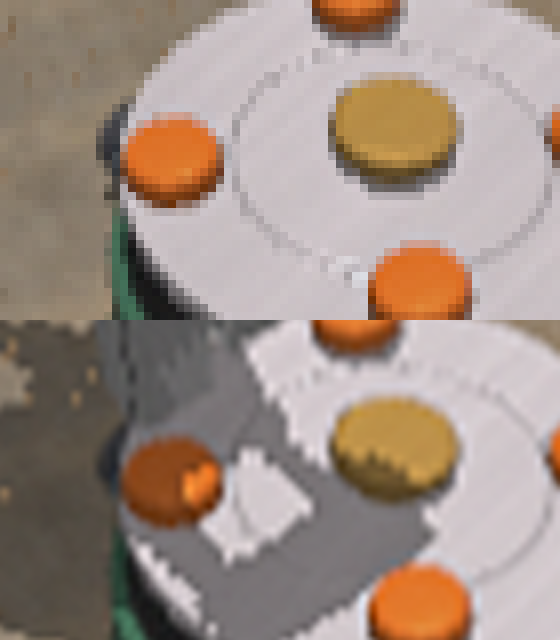

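```bash
python3 - <<'E'
from act import *
import cv2
from h import *
a=vision.snapshot("scene"); t=vision.snapshot("top")
cv2.imwrite("pics/scene2.png",a[:,:,::-1]);cv2.imwrite("pics/top2.png",t[:,:,::-1])
w=cv2.imread("pics/w1.png")
A=cv2.resize(a[205:265,190:265,::-1],None,fx=7,fy=7,interpolation=0)
W=cv2.resize(w[190:280,230:345],None,fx=4.66,fy=4.66,interpolation=0)[:420]
k=vision.get_calibration("wrist"); print(k)
tip=np.array(T.current_ee_pos())-[0,0,N]
print(proj(k,tip),proj(k,[.4239,-.2404,.087]),proj(k,[.4239,-.2404,.080]), proj(k,[.5387,-.2712,.075]),proj(k,[.4966,-.1988,.087]),proj(k,[.466,-.313,.087]))
ks=vision.get_calibration("scene")
print("scene tip",proj(ks,tip))
cv2.imwrite("pics/c2.png",A); cv2.imwrite("pics/c3.png",W)
E
```

```text
{'fx': 350.9274425220641, 'fy': 350.9274425220641, 'cx': 287.4989104368779, 'cy': 212.28465531633552, 'D': array([-0.03453458,  0.        ,  0.        ,  0.        ,  0.        ]), 'position': array([ 0.49163909, -0.21785108,  0.28891289]), 'orientation': array([ 0.10154139,  0.80443463, -0.58079155, -0.07249446])}
[[287.34108592 240.00230474]] [[287.18457936 243.83477193]] [[287.17957633 240.10169916]] [[400.55819036  73.52954367]] [[257.08200842 102.91337427]] [[424.29176888 216.60232328]]
scene tip [[226.27945082 244.59241884]]
```

View pics/c2.png

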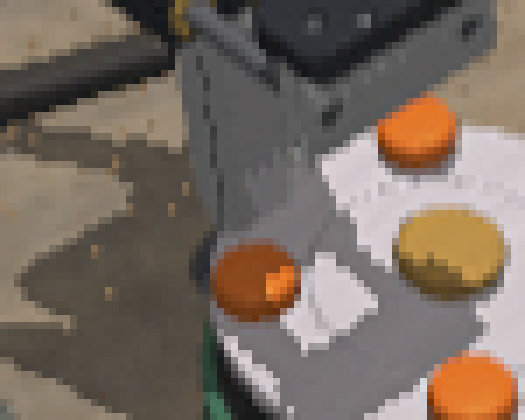

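View pics/c3.png

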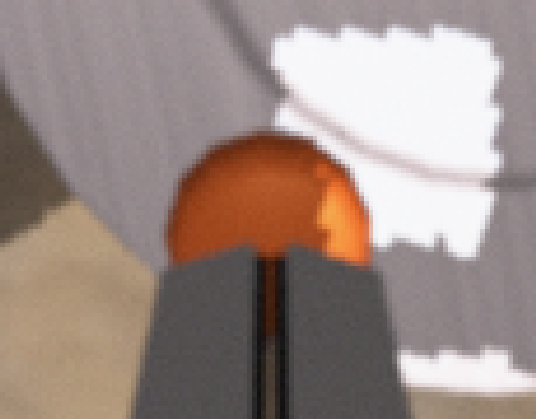

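View pics/top2.png

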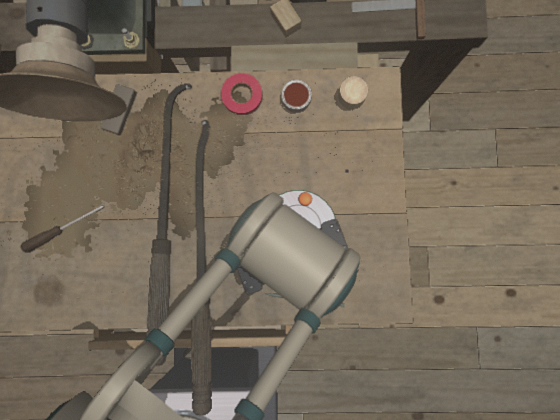

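The heads project well into the wrist picture: (400,75), (257,103), (421,214). The fingers do not: their front edge is at row 243 in the wrist picture and about (228,237) in the scene picture. The tips look higher than nominal, so I'll fit their height from both views.

```bash
python3 - <<'E'
from act import *
from h import *
kw=vision.get_calibration("wrist");ks=vision.get_calibration("scene")
q=np.array(T.current_tool_rot()); M=R.from_quat(q[[1,2,3,0]]).as_matrix(); p=np.array(T.current_ee_pos()); print(M.round(2),T.current_opening())
for d in (.025,.015,.005,0,-.005):
    C=np.array([[sx*.0125,sy*.008,d] for sx,sy in((-1,-1),(1,-1),(1,1),(-1,1))]); P=p+C@M.T
    print(d,"wrist",proj(kw,P).round(0).tolist(),"scene",((proj(ks,P)-[190,205])*7).round(0).tolist())
E
```

```text
[[ 0.32 -0.95  0.  ]
 [-0.95 -0.32 -0.  ]
 [ 0.   -0.   -1.  ]] 0.0004554073470766965
0.025 wrist [[267.0, 228.0], [307.0, 228.0], [307.0, 252.0], [268.0, 252.0]] scene [[249.0, 244.0], [299.0, 285.0], [259.0, 311.0], [209.0, 270.0]]
0.015 wrist [[266.0, 233.0], [308.0, 233.0], [308.0, 258.0], [267.0, 258.0]] scene [[246.0, 222.0], [297.0, 263.0], [257.0, 289.0], [206.0, 247.0]]
0.005 wrist [[265.0, 238.0], [309.0, 238.0], [309.0, 264.0], [266.0, 264.0]] scene [[243.0, 199.0], [294.0, 240.0], [254.0, 266.0], [203.0, 225.0]]
0 wrist [[265.0, 241.0], [310.0, 241.0], [310.0, 268.0], [265.0, 268.0]] scene [[241.0, 188.0], [293.0, 229.0], [252.0, 255.0], [201.0, 213.0]]
-0.005 wrist [[264.0, 244.0], [311.0, 244.0], [310.0, 271.0], [265.0, 271.0]] scene [[240.0, 176.0], [291.0, 217.0], [251.0, 243.0], [199.0, 202.0]]
```

The fit puts the real fingertips about 0–5 mm behind the TCP, so the 25 mm nose length doesn't match the actual closed fingers. The tip is now at about 108 mm and has touched nothing. I'll find contact by force.

```bash
python3 - <<'E'
from act import *
x,y=S["opp"]
print("F0",np.round(T.current_wrist_force(),1))
g=r.move_l([x,y,.079],vel=.03,guard=4); log(("contact",g)); print("TCP z",T.current_ee_pos()[2])
E
```

```text
F0 [-0.3  0.   0.5]
('contact', True) t=5.09 tip [ 0.4235 -0.2401  0.0565] F [ 0.7  0.4 -0.1]
TCP z 0.08151418009375105
```

```bash
python3 - <<'E'
from act import *
import cv2
from h import *
for i in range(3): r.hold(.05); log("")
a=vision.snapshot("scene"); w=vision.snapshot("wrist")
A=cv2.resize(a[205:265,190:265,::-1],None,fx=6,fy=6,interpolation=0)
W=cv2.resize(w[190:280,230:345,::-1],None,fx=4,fy=4,interpolation=0)
W=W[:360]
cv2.imwrite("pics/c4.png",np.hstack([A[:360],W[:, :340]]))
E
```

```text
t=5.14 tip [ 0.4234 -0.24    0.0565] F [0.1 0.1 0.7]
 t=5.19 tip [ 0.4233 -0.24    0.0565] F [-0.4  0.   1.3]
 t=5.24 tip [ 0.4233 -0.2399  0.0565] F [0.3 0.3 1. ]
```

View pics/c4.png

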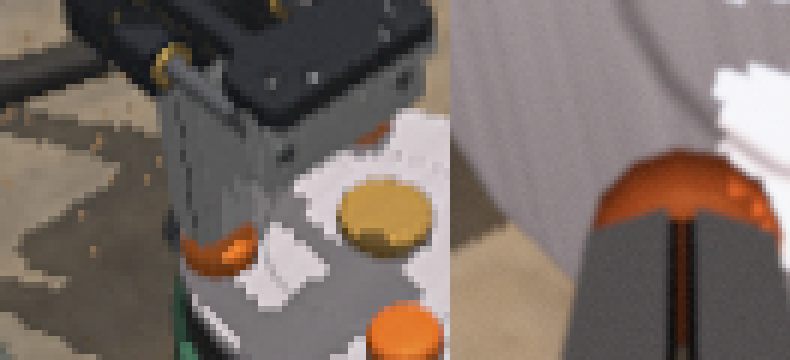

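The fingertips now sit centred on the head at TCP z of about 81.7 mm. With the head at 87±1 mm, the tip is about 5.3 mm behind the TCP. I'll use that offset and compare it with the contact heights on the other studs.

```bash
sed -i 's/^N=.*/N=-.0053/' act.py; cat >> act.py <<'E'
def touch(n):
    x,y=S[n]
    r.move_l([x,y,.094+N],vel=.1); r.hold(.1)
    g=r.move_l([x,y,.080+N],vel=.02,guard=4); log((n,"touch",g))
E
python3 - <<'E'
from act import *
x,y=S["opp"]
g=r.move_l([x,y,.076+N],vel=.03,guard=30); log(g); r.hold(.1); log("")
up("opp")
over("n1"); log("over n1"); touch("n1")
E
```

```text
False t=5.86 tip [ 0.4232 -0.2399  0.0759] F [-1.7  1.3  2.2]
 t=5.96 tip [ 0.4232 -0.2399  0.0759] F [-1.1  2.   3. ]
over n1 t=7.08 tip [ 0.4958 -0.1986  0.1074] F [ 0.9  0.7 -0.1]
('n1', 'touch', True) t=7.96 tip [ 0.4967 -0.1988  0.0855] F [ 0.3 -0.7  0.4]
```

```bash
python3 - <<'E'
from act import *
x,y=S["n1"]
g=r.move_l([x,y,.0755+N],vel=.03,guard=30); log(g)
up("n1")
x,y=S["opp"]
# go round the knob
over("opp",z=.112,vel=.2)
over("n2"); log("over n2"); touch("n2")
g=r.move_l([*S["n2"],.0755+N],vel=.03,guard=30); log(g)
up("n2",.112)
import cv2
a=vision.snapshot("scene"); w=vision.snapshot("wrist")
for d in models.mark_of("head_a","wrist"): print("mark",np.round(d["at"],4),round(d["score"],2))
for d in models.mark_of("head_a","scene"): print("smark",np.round(d["at"],4),round(d["score"],2))
A=cv2.resize(a[195:295,190:310,::-1],None,fx=4,fy=4,interpolation=0)
cv2.imwrite("pics/s5.png",A); cv2.imwrite("pics/scene5.png",a[:,:,::-1]); cv2.imwrite("pics/w5.png",w[:,:,::-1]); log("end")
E
```

```text
False t=8.45 tip [ 0.4966 -0.1988  0.0756] F [-0.2 -1.   1.8]
over n2 t=10.15 tip [ 0.4657 -0.3121  0.1075] F [-0.2  0.3  0.1]
('n2', 'touch', True) t=11.00 tip [ 0.4661 -0.3131  0.0865] F [1.  0.1 0.7]
False t=11.52 tip [ 0.4661 -0.3131  0.0756] F [0.3 1.  3.2]
mark [ 0.499  -0.1984  0.0778] 0.91
mark [ 0.5398 -0.2711  0.0761] 0.63
mark [ 0.4671 -0.311   0.0711] 0.63
mark [ 0.4258 -0.2408  0.074 ] 0.57
smark [ 0.537  -0.2683  0.0726] 0.63
smark [ 0.425  -0.2403  0.0728] 0.59
smark [ 0.4668 -0.3133  0.0751] 0.56
smark [ 0.4977 -0.1949  0.0786] 0.52
end t=12.18 tip [ 0.4654 -0.3125  0.111 ] F [-0.9  0.5 -0.1]
```

View pics/s5.png

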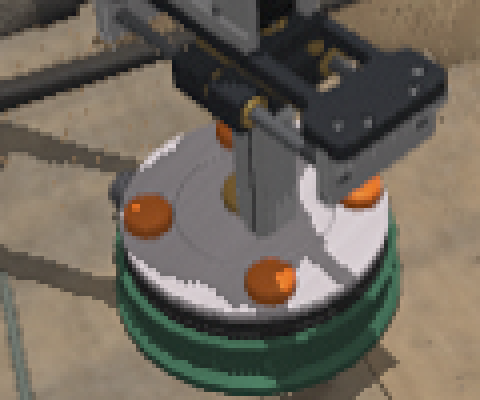

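View pics/w5.png

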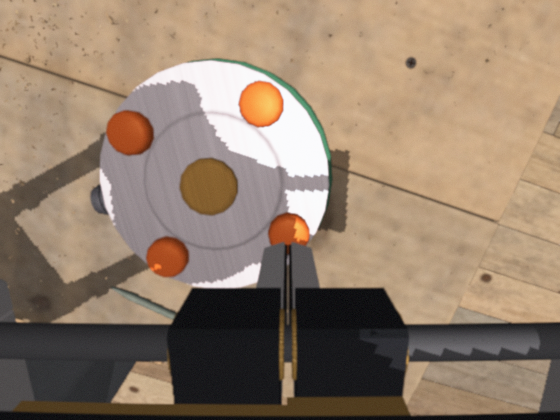

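All four heads stand level at about half-way (network marks 71–79 mm). Touch heights on the three studs I pressed were 85.5–86.8 mm, which supports the offset. In round two I press n2, then n1 (one diagonal), then opp, then the original half-way stud, each to its hard stop.

```bash
cat >> act.py <<'E'
def home(n):
    x,y=S[n]
    r.move_l([x,y,.081+N],vel=.1); r.hold(.1)
    g=r.move_l([x,y,.057+N],vel=.02,guard=22); log((n,"stop" if g else "NO STOP"))
    up(n,.112)
E
python3 - <<'E'
from act import *
home("n2")
E
```

```text
('n2', 'stop') t=13.61 tip [ 0.4662 -0.3132  0.0645] F [-0.4  1.1  5.3]
```

It stopped hard at an estimated 64.5 mm, so the offset is within about 0.5 mm. Continuing.

```bash
python3 - <<'E'
from act import *
over("n1",z=.113,vel=.15); home("n1")
over("opp",z=.113); home("opp")
over("half",z=.113); home("half")
r.move_l([*S["half"],.2],vel=.2)
r.move_to([.3,-.5,.25],T.current_tool_rot()); log("away")
import cv2
a=vision.snapshot("scene"); cv2.imwrite("pics/scene6.png",a[:,:,::-1])
for d in models.mark_of("head_a","scene"): print("smark",np.round(d["at"],4),round(d["score"],2))
t=vision.snapshot("top"); cv2.imwrite("pics/top6.png",t[:,:,::-1])
for d in models.mark_of("head_a","top"): print("tmark",np.round(d["at"],4),round(d["score"],2))
A=cv2.resize(a[195:295,190:310,::-1],None,fx=4,fy=4,interpolation=0)
cv2.imwrite("pics/s6.png",A); log("")
E
sed -e 's/{c}0.png/{c}6.png/; s/top0/top6/; s/\.088\]/.064]/g; s/\.076\]/.064]/' tri.py > tri6.py; python3 tri6.py
```

```text
('n1', 'stop') t=16.53 tip [ 0.4968 -0.1989  0.0645] F [-1.1  0.7  5.3]
('opp', 'stop') t=19.22 tip [ 0.4241 -0.2406  0.0645] F [-0.4  0.7  6.3]
('half', 'stop') t=22.15 tip [ 0.5389 -0.2713  0.0646] F [-0.5 -0.   4.6]
away t=24.58 tip [ 0.3008 -0.4992  0.2548] F [0.2 1.1 0. ]
smark [ 0.4958 -0.2005  0.0658] 0.56
smark [ 0.5373 -0.2715  0.0617] 0.53
smark [ 0.423  -0.2422  0.0661] 0.49
smark [ 0.4645 -0.3126  0.0657] 0.39
tmark [ 0.5385 -0.2698  0.0642] 0.71
tmark [ 0.4683 -0.3134  0.0651] 0.65
tmark [ 0.499  -0.2009  0.0601] 0.64
tmark [ 0.4238 -0.2395  0.0637] 0.51
 t=24.78 tip [ 0.3011 -0.4992  0.2551] F [-0.4 -0.1  0.8]
[ 15 129 199]
[ 14 129 199]
[ 15 127 198]
[ 14 129 197]
[ 19 115 202]
scene [358.5 220.2] [350 214  19  13 167]
scene [249.5 230.1] [244 226  11  10  86]
scene [279.1 244.5] [274 240  11  10  90]
scene [228.2 250.7] [223 248  10   7  54]
scene [258.9 267.8] [255 263   9  11  75]
top [304.4 199.2] [299 193  12  13 105]
top [269.2 220.5] [264 215  12  12 107]
top [326.2 234.4] [321 229  12  12 102]
top [290.5 255.9] [285 250  13  13 110]
[ 0.4253 -0.2407  0.0639] [-0.51  0.07  0.11 -0.45]
[ 0.4964 -0.1988  0.0609] [ 0.11 -0.02 -0.03  0.09]
[ 0.5385 -0.2715  0.0605] [ 0.08 -0.01 -0.02  0.07]
[ 0.4672 -0.3138  0.0609] [-0.59  0.1   0.16 -0.55]
```

View pics/s6.png

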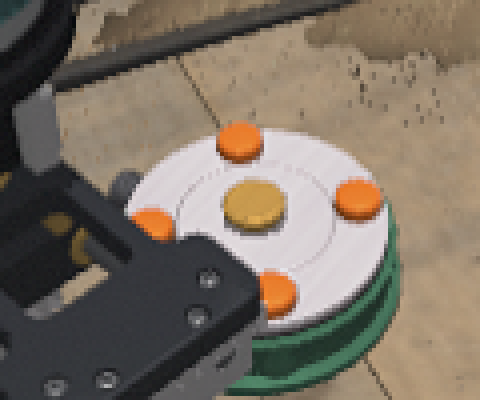

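All four heads are down and level, the arm is clear, and 26 s remain. Handing in.

```bash
python3 -c "
from plant import r
r.sign_off()"
```

```text
the job is handed in; nothing more can be done
```

I pressed all four studs fully home in the order asked and handed the job in at about 25 s, with the arm clear of the pot.

- **First round:** I pressed the stud at (0.424, −0.240), diagonally opposite the half-way one, then (0.497, −0.199) and (0.466, −0.313). Each was pressed to about 76 mm.
- **Second round:** I pressed (0.466, −0.313), then (0.497, −0.199), then (0.424, −0.240), and last (0.539, −0.271), the stud that had started half-way.

**Last checks:**
- **Hard stops:** in round two each stud ended on a hard stop, with the 22 N guard tripping at an estimated tip height of 64.5–64.6 mm.
- **Network marks:** the marks from the scene and top cameras put the heads at 60–66 mm.
- **Triangulation:** my own gave 60.5–64 mm, after reading about 3 mm low at the start too. The gripper partly hid two heads in that scene picture, so those two values are less certain.

**What disagreed:**
- **Fingertip length:** the closed fingertips were about 5 mm behind the TCP, not 25 mm ahead as `r.nose_length` says. My first descent therefore stopped in the air and touched nothing.
- **Correction:** I worked out the offset from two camera views and from first contact. The four hard stops later agreed with it to about 0.5 mm.

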